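# Open the bench centrifuge lid and hold it up

### The arm

A 6-joint arm with a two-finger parallel gripper is mounted at the origin on the work surface. World frame = base frame: x ahead of the robot, y to its left, z up, the work surface at z = 0. Lengths are in m, angles in rad, forces in N, time in s.
With the tool pointing down it reaches from about 0.375 to 0.9 m from the base axis. Payload 3.1 kg.
Tool frame: the origin (TCP) lies at the very end of the fingers, on their centre line; the grasp point (between the pads) lies 19 mm behind it; z points along the fingers, y is the line along which they close (so a half turn about z gives the same grasp; the last joint's range is limited). The gripper opens to 87 mm and grips with 3 to 60 N. Pads are 19 mm wide; open, the fingers measure 117 mm over their backs; the gripper's body (75 mm by 190 mm) begins 51 mm behind the grasp point.
Start: joints at [-0.178, 0.527, 1.433, -0, 1.181, -0.178], TCP at [0.625, 0, 0.223] pointing down, gripper open.
Joint ranges: [-3.08, 3.08], [-0.75, 2.2], [0.22, 2.44], [-1.43, 4.57], [0, 2.65], [-2.85, 2.85]. Speed limits (rad/s): [2.79, 2.79, 3.14, 3.14, 3.14, 3.14].

### API

Orientations are given as a unit quaternion [x, y, z, w].
In Python, from rig import status, viewer, robot gives the robot as it stands.
- The arm moves only by the tool arm_command, never from a script. Its arguments are lists of equal length, an entry for each row: "delta_rot": the turn, a rotation vector about the tool's x, y, z in degrees, a list of three; "delta_pos": the shift along the tool's x, y, z in m, a list of three; "gripper": the closure, from -1 (fully open) to 1 (shut). In form: {"delta_rot": [[rx, ry, rz], ...], "delta_pos": [[dx, dy, dz], ...], "gripper": [gripper, ...]}. A call has 1 to 12 rows; each row is the pose to reach, as a shift and turn from the pose commanded when the call began, along the tool's axes at that moment; what a row does not reach only later rows make up. A row lasts 1/12 s, in which the tool goes at most 41.7 mm and 7.16 degrees, less where a joint would pass 70% of its speed; a pose out of reach is approached as far as the arm can. A call with a gripper value outside its range is refused whole. The fingers move at their own pace and stop on an object; "grip_force" is the grip in N (left out, the last holds). Time passes only in rows, so rows that repeat a pose let the fingers close. It gives the time, the measured TCP pose, the force, the opening and the grip force at its end, in the units of the state.
- status.get_obs(): the state, without advancing time (a new reading comes with each control period).
- viewer.camera(name): name is "scene" or "side" or "wrist"; returns a dict with "pixels" (400x640x3 uint8, blue, green, red), "fx", "fy", "cx", "cy" (pixels), "pose" (4x4, takes a point from camera to world coordinates); the wrist camera has in their place "mount" (4x4, takes a point from camera to tool coordinates, whose origin is the TCP and whose axes are the flange's). Camera axes: x right, y down, z forward; pixel columns grow to the right and rows downward; lengths in m; the calibration is good to about 2 mm. A picture is of the moment at which its call begins: read the wrist's pose just before it. There is no depth.
- robot.hand_in(): hands the job in; it is judged then, once.
The state is a dict: "time": time; "q": joint angles; "joint_velocities": joint speeds; "joint_torque": joint torques, N m; "position": TCP position; "tool_rot": TCP orientation; "ft_force": force on the tool from outside, world axes, zero at the start; "moment": the same for the moment, N m; "grip_width": finger opening in m; "grip_force": force on a finger pad.
Only numpy, scipy, OpenCV 4.12 (cv2) and the standard library are available. Lean on these libraries where they do the work, as an engineer would, in place of code of your own. Each camera call takes 0.05 s, during which the arm holds its last target. There are 200 camera calls.

### The job

The spin is over and the dentist wants the tubes: open the bench centrifuge and hold its lid up for her. First tug the lid gently by its dark grey tab to learn whether the catch inside has let go: if it is still caught, push the orange release slide all the way across to free it; if it comes up freely, leave the release alone. Then lift the lid at least half-way to upright and finish while still holding it up steadily with the fingers, as it does not stay up by itself, and leave the other things on the desk as they are.

Things in the scene. Friction and masses are not known exactly. Their poses are not given: they have to be found in the camera images.
- centrifuge: Heavy ivory bench centrifuge that does not move, 275 x 250 mm on plan. Origin: centre of its underside on the desk; its x axis points from its front (console, robot side) to its back (lid hinge), y to its left seen from the front, z up. The low front console (x -140 to -65 mm) has its top 95 mm above the desk; the chamber behind it (x -65 to 135 mm) is 130 mm high, and the mint green lid, 16 mm thick, lies on it (top at 146 mm).
- lid (a joint): Angle of the lid in rad: 0 shut, growing as its front goes up, stop at 1.25. Weighs 0.4 to 0.8 kg, falls shut when let go. A catch inside the front wall, out of sight, may or may not hold it: if caught, the lid rises only about 0.03 rad (6 to 7 mm at the tab) and stops dead; if not, about 2 to 4 N upwards at the tab lifts it. It does not catch again by itself when let down. The inner catch needs no more than a gentle tug to tell.
- lid_grip (a point): Middle of the dark grey grip tab at the lid's front: 50 mm wide (along the centrifuge's y), 14 mm thick, sticking out 48 mm in front of the lid; this point lies 30 mm in front of the lid's front edge at mid thickness, 138 mm above the desk when shut, 43 mm over the console. Moves with the lid; its axes are those of the centrifuge when the lid is shut. The tab can be pinched by its two sides from above.
- lid_hinge (a point): A point on the lid's hinge axis, which runs along the centrifuge's y axis, 138 mm above the desk at the back of the centrifuge, in the middle of its width; 220 mm behind lid_grip.
- release (a joint): Travel of the orange release slide in m: 0 at home (always so at the start, caught or not), 0.016 fully across. It slides along the centrifuge's -y (to its right seen from the front, away from the tab). It takes about 2 to 5 N and stays where it is left; fully across it has pushed the catch over, clear of the lid, and the catch stays clear.
- release_top (a point): Centre of the top of the orange release block on the right of the console: block 24 mm (centrifuge's x) x 13 mm (y) x 20 mm high, top 117 mm above the desk. Moves with the slide; axes those of the centrifuge. Free console on both sides of it, 46 mm from its tab-side face to the dark grey tab.
- tube_rack_center (a point): Centre of a blue tube rack with capped tubes, 75 x 160 x 110 mm high, standing on the desk to the left of the centrifuge; leave it alone.
- cotton_drum_center (a point): Centre of a round aluminium cotton drum, 104 mm across, 102 mm high, on the desk to the right of the centrifuge; leave it alone.
- mirror_pot_center (a point): Centre of a steel pot of dental mirrors, 72 mm across, 165 mm high with its instruments, on the desk to the right of the centrifuge, near its console; leave it alone.

How it is judged:
On the way, in this order (a step that is already met when the one before it is completed fails the run):
1. the lid is tugged upwards by the gripper while the orange release is still at home (value of joint lid above 0.014 rad and value of joint release below 0.003 m and contact force between the fingers and lid above 0.5 N), for 0.1 s.
2. the lid is free of its catch and raised (value of joint lid above 0.35 rad and contact force between the fingers and lid above 0.5 N), for 0.1 s.
At the end, for the whole second after the job is handed in: The lid stands at least 0.7 rad (40 degrees) open and still, held up by the gripper's fingers and by nothing else on the desk; the bystanders stand within 25 mm of where they were (value of joint lid above 0.7 rad and velocity of joint lid between -0.1 and 0.1 rad/s and contact force between the fingers and lid above 0.5 N and contact force between lid and tube_rack below 0.3 N and contact force between lid and cotton_drum below 0.3 N and contact force between lid and mirror_pot below 0.3 N and distance of each of tube_rack_center, cotton_drum_center, mirror_pot_center from where it was at the start of the episode below 0.025 m); the arm keeps its last pose, push and grip.
It fails at once if a bystander is knocked more than 25 mm or tipped (distance of any of tube_rack_center, cotton_drum_center, mirror_pot_center from where it was at the start of the episode above 0.025 m or angle between any of tube_rack_center, cotton_drum_center, mirror_pot_center's own z axis and vertical above 0.35 rad).
It fails at once if the caught lid is wrenched: more than 90 N on its catch (contact force between lid_c2 and anything else above 90 N).
It fails at once if the release is pushed across although the catch had already let go (value of joint release above 0.012 m and distance of catch_c0 from where it was at the start of the episode below 0.0024 m).
It also fails if it takes over 51 s, if anything falls off the work surface, if the arm or the gripper's body presses on something with over 40 N, if the wrist force passes 120 N, or if a joint passes its speed limit or range.

## Working session

There is one attempt and no reset: what is moved stays moved. The work goes in short steps, Python scripts to look and compute and a tool call to move; the robot and the scene stay as the last step left them, time stands still between calls to the robot, and variables do not carry over. Pictures are saved under pics/ and viewed, at most 10 in all, crops included, and the job is handed in when it is done.

Besides the shell and the picture viewer there is one more tool, called after ">>>" in YAML: its name, and indented under it one key for each argument. arm_command: Moves the arm, as the interface text tells. Its arguments: {"type":"object","properties":{"delta_rot":{"type":"array","items":{"type":"array","items":{"type":"number"}}},"delta_pos":{"type":"array","items":{"type":"array","items":{"type":"number"}}},"gripper":{"type":"array","items":{"type":"number"}},"grip_force":{"type":"number"}},"required":["delta_rot","delta_pos","gripper"]}

```bash
mkdir -p pics; ls; python3 - <<'E'
from rig import status, viewer, robot
import cv2,numpy as np
o=status.get_obs(); print(o['time'],o['position'],o['tool_rot'],o['grip_width'],o['ft_force'])
for n in('scene','side'):
    c=viewer.camera(n); cv2.imwrite(f'pics/{n}0.png',c['pixels']); np.savez(f'{n}0.npz',**c); print(n,c['fx'],c['cx'],c['cy'],np.round(c['pose'],3).tolist())
c=viewer.camera('wrist'); cv2.imwrite('pics/wrist0.png',c['pixels']);np.savez('wrist0.npz',**c);print(c['fx'],np.round(c['mount'],3).tolist())
E
```

```text
pics
0.0 [6.24279438e-01 1.62554759e-04 2.21599710e-01] [ 7.07083556e-01  7.07129211e-01 -6.15357448e-04 -8.62648378e-04] 0.08701229104377285 [-1.63723418  0.39944315  0.41883175]
scene 458.71435927165305 322.6200741985632 201.50613681917446 [[-0.482, 0.743, -0.464, 1.103], [0.876, 0.405, -0.261, 0.286], [-0.006, -0.533, -0.846, 0.99], [0.0, 0.0, 0.0, 1.0]]
side 362.01817551565716 313.64808848469914 204.2611747653557 [[0.872, -0.316, 0.375, 0.326], [-0.49, -0.559, 0.669, -0.491], [-0.002, -0.767, -0.642, 0.594], [0.0, 0.0, 0.0, 1.0]]
299.35932974157384 [[0.001, -0.958, -0.287, 0.081], [1.0, 0.001, 0.0, -0.001], [-0.0, -0.287, 0.958, -0.162], [0.0, 0.0, 0.0, 1.0]]
```

View pics/scene0.png

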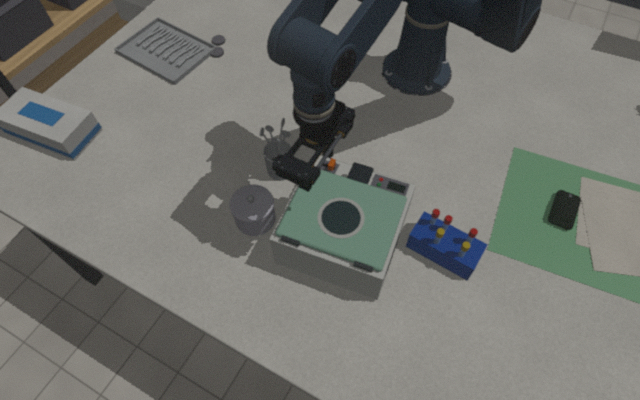

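View pics/side0.png

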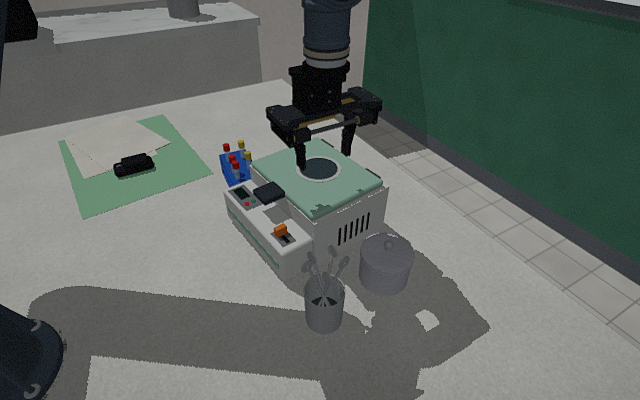

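View pics/wrist0.png

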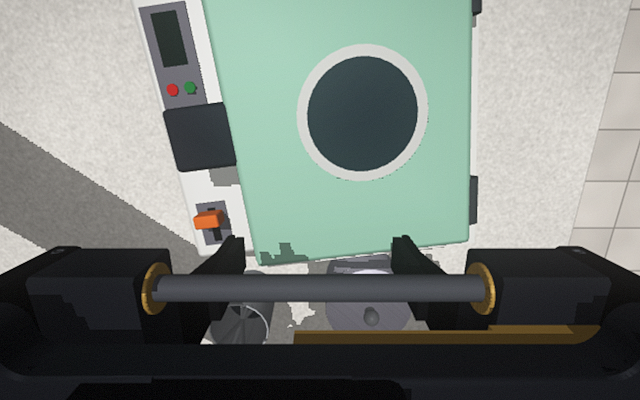

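The wrist view shows the tab at about (165–236, 103–170), the orange block at (208, 220) and the mint lid. The rack is on the left, and the pot and drum are on the right.

```bash
cat > h.py <<'E'
import numpy as np,cv2
from scipy.spatial.transform import Rotation as R
def T(o):
    t=np.eye(4);t[:3,:3]=R.from_quat(o['tool_rot']).as_matrix();t[:3,3]=o['position'];return t
def cast(c,uv,z,P):
    uv=np.atleast_2d(np.asarray(uv,float));d=np.c_[(uv[:,0]-c['cx'])/c['fx'],(uv[:,1]-c['cy'])/c['fy'],np.ones(len(uv))]@P[:3,:3].T
    return P[:3,3]+d*((z-P[2,3])/d[:,2])[:,None]
def blob(m,seed=None):
    n,l,s,ce=cv2.connectedComponentsWithStats(m.astype(np.uint8))
    i=l[seed[1],seed[0]] if seed else 1+np.argmax(s[1:,4])
    return (l==i).astype(np.uint8),s[i]
def rect(c,m,z,P):
    k=max(cv2.findContours(m,0,cv2.CHAIN_APPROX_NONE)[0],key=len)[:,0]
    p=cast(c,k,z,P)[:,:2]; return p,cv2.minAreaRect((p*1000).astype(np.float32))
E
python3 - <<'E'
from h import *
from rig import status
o=status.get_obs(); w=dict(np.load('wrist0.npz')); P=T(o)@w['mount']
px=w['pixels'].astype(int); hsv=cv2.cvtColor(w['pixels'],cv2.COLOR_BGR2HSV)
print(hsv[130,200],hsv[165,200],hsv[105,200],hsv[220,208],hsv[200,300],hsv[225,208])
tab,s=blob((px.max(2)<80),(200,130)); print('tab',s,rect(w,tab,.145,P)[1])
cv2.imwrite('t.png',tab*255)
org,s=blob((hsv[...,0]<20)&(hsv[...,1]>150)&(hsv[...,2]>60)&(np.indices((400,640))[0]<250)); print('org',s,rect(w,org,.117,P)[1])
print('px tab',cv2.boxPoints(cv2.minAreaRect(cv2.findNonZero(tab))).tolist())
g,s=blob((hsv[...,0]>60)&(hsv[...,0]<90)&(hsv[...,1]>40)&(hsv[...,2]>90));p,r=rect(w,g,.146,P);print('lid',s,r)
# lid front edge: left-most green per row
us=[]; 
for v in range(10,240,4):
    u=np.flatnonzero(g[v]); us.append((u[0],v))
e=cast(w,us,.146,P)[:,:2]; f=cv2.fitLine(e.astype(np.float32),cv2.DIST_HUBER,0,.01,.01).ravel(); print('front edge',f,np.degrees(np.arctan2(f[1],f[0])))
for n,z in(('scene',.146),('side',.146)):
    c=dict(np.load(n+'0.npz'));h=cv2.cvtColor(c['pixels'],cv2.COLOR_BGR2HSV)
    m,s=blob((h[...,0]<20)&(h[...,1]>150)&(h[...,2]>60)&(np.indices((400,640))[1]>(200 if n=='side' else 320))&(np.indices((400,640))[1]<340)&(np.indices((400,640))[0]>150)); print(n,'org',s,rect(c,m,.117,c['pose'])[1])
c=dict(np.load('side0.npz'))
print('side tab px value', c['pixels'][190,268])
E
```

```text
[103  37  62] [103  30  60] [105  50  51] [ 11 193 223] [ 74  55 203] [ 10 192 220]
tab [ 163  102   73   70 3894] ((531.445556640625, 62.19934844970703), (48.247928619384766, 48.746402740478516), 7.336825370788574)
org [193 210  29  19 402] ((519.7161865234375, -15.455791473388672), (28.22494125366211, 17.066085815429688), 6.795057773590088)
px tab [[162.23995971679688, 109.67999267578125], [226.91998291015625, 100.44000244140625], [236.1199951171875, 164.83999633789062], [171.43997192382812, 174.07998657226562]]
lid [  202     0   271   266 46782] ((648.5326538085938, 65.25206756591797), (185.78587341308594, 206.215087890625), 7.430896759033203)
front edge [ 0.13065223 -0.99142826  0.5531264   0.08352397] -82.492714
scene org [328 159   7  11  55] ((522.6890869140625, -16.833072662353516), (29.58209228515625, 14.2147216796875), 28.03498649597168)
side org [274 223  13  14 128] ((512.5591430664062, -28.386016845703125), (29.87660026550293, 25.398244857788086), 7.364337921142578)
side tab px value [45 36 31]
```

```bash
python3 - <<'E'
import cv2
a=cv2.imread('pics/wrist0.png')[80:260,120:270]; b=cv2.imread('pics/side0.png')[160:260,210:320]
cv2.imwrite('pics/crop0.png',cv2.hconcat([cv2.resize(a,(375,450)),cv2.resize(b,(420,450))]))
E
```

```text
(no output)
```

View pics/crop0.png

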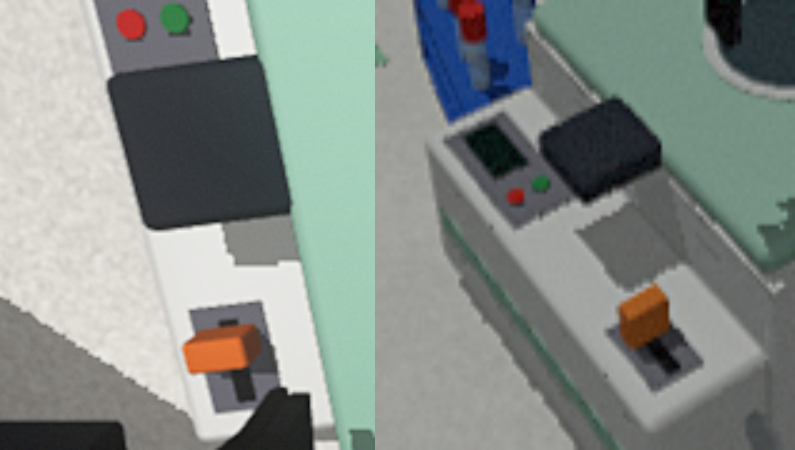

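The tab measures 48×49 mm and sits 24 mm from the lid's front edge, and the release is 76.5 mm from its middle, so both match the given sizes. The centrifuge yaw is about +7.5° and lid_grip is at about (0.5255, 0.0614). I'm moving above the tab with the fingers turned across it.

>>> arm_command:
  delta_rot:
    - [0,0,7]
    - [0,0,14]
    - [0,0,21]
    - [0,0,28]
    - [0,0,35]
    - [0,0,42]
    - [0,0,49]
    - [0,0,56]
    - [0,0,63]
    - [0,0,70]
    - [0,0,77]
    - [0,0,82.5]
  delta_pos:
    - [0.005,-0.008,0]
    - [0.01,-0.016,0]
    - [0.015,-0.025,0]
    - [0.02,-0.033,0]
    - [0.025,-0.041,0]
    - [0.03,-0.05,0]
    - [0.035,-0.058,0]
    - [0.04,-0.066,0]
    - [0.046,-0.075,0]
    - [0.051,-0.083,0]
    - [0.056,-0.091,0]
    - [0.061,-0.099,0]
  gripper: [-1,-1,-1,-1,-1,-1,-1,-1,-1,-1,-1,-1]

```text
time: 1.15
position: [0.5253, 0.0613, 0.2223]
tool_rot: [0.998, 0.063, -0.0, -0.0]
ft_force: [-0.3, -0.7, -0.5]
grip_width: 0.0873
grip_force: 0.0
```

```bash
python3 - <<'E'
from h import *
from rig import status,viewer
o=status.get_obs(); w=viewer.camera('wrist'); P=T(o)@w['mount']; cv2.imwrite('pics/wrist1.png',w['pixels'])
print(o['position'],R.from_quat(o['tool_rot']).as_matrix().round(3).tolist(),o['q'])
hsv=cv2.cvtColor(w['pixels'],cv2.COLOR_BGR2HSV)
i=np.linalg.inv(P)@np.array([[.531,.062,.145,1],[.519,-.017,.117,1]]).T
print((i[:2]/i[2]*w['fx']+[[w['cx']],[w['cy']]]).T)
E
```

```text
[0.52530205 0.06131149 0.22229353] [[0.992, 0.125, -0.001], [0.125, -0.992, 0.0], [-0.001, -0.0, -1.0]] [-9.52762886e-02  3.99187614e-01  1.67261627e+00  2.45077492e-05
  1.07046775e+00  1.35025551e+00]
[[319.99317539 204.21406261]
 [400.95581983 217.7062959 ]]
```

View pics/wrist1.png

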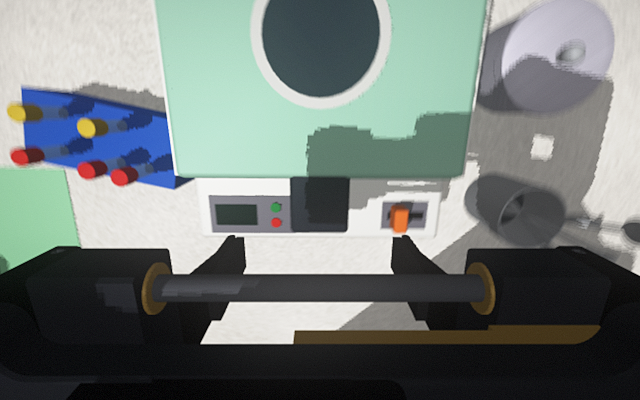

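The tab is centred at pixel (320, 204) and the orange block at (401, 217), exactly where predicted. Descending and pinching.

>>> arm_command:
  delta_rot:
    - [0,0,0]
    - [0,0,0]
    - [0,0,0]
    - [0,0,0]
    - [0,0,0]
    - [0,0,0]
    - [0,0,0]
    - [0,0,0]
    - [0,0,0]
    - [0,0,0]
    - [0,0,0]
    - [0,0,0]
  delta_pos:
    - [0,0,0.02]
    - [0,0,0.045]
    - [0,0,0.07]
    - [0,0,0.09]
    - [0,0,0.1]
    - [0,0,0.102]
    - [0,0,0.102]
    - [0,0,0.102]
    - [0,0,0.102]
    - [0,0,0.102]
    - [0,0,0.102]
    - [0,0,0.102]
  gripper: [-1,-1,-1,-1,-1,-1,1,1,1,1,1,1]
  grip_force: 30

```text
time: 2.2
position: [0.5264, 0.061, 0.1213]
tool_rot: [0.998, 0.065, 0.001, 0.0]
ft_force: [0.3, 0.4, -0.3]
grip_width: 0.0548
grip_force: 0.0
```

>>> arm_command:
  delta_rot:
    - [0,0,0]
    - [0,0,0]
    - [0,0,0]
    - [0,0,0]
    - [0,0,0]
    - [0,0,0]
    - [0,0,0]
    - [0,0,0]
  delta_pos:
    - [0,0,0]
    - [0,0,0]
    - [0,0,0]
    - [0,0,-0.001]
    - [0,0,-0.002]
    - [0,0,-0.003]
    - [0,0,-0.004]
    - [0,0,-0.0045]
  gripper: [1,1,1,1,1,1,1,1]

```text
time: 2.87
position: [0.5264, 0.0598, 0.1246]
tool_rot: [0.998, 0.066, 0.0, 0.001]
ft_force: [1.7, -5.2, -5.8]
grip_width: 0.0497
grip_force: 30.0
```

>>> arm_command:
  delta_rot:
    - [0,0,0]
    - [0,0,0]
    - [0,0,0]
    - [0,0,0]
  delta_pos:
    - [0,0,-0.001]
    - [0,0,-0.001]
    - [0,0,-0.001]
    - [0,0,-0.001]
  gripper: [1,1,1,1]

```text
time: 3.2
position: [0.5264, 0.0598, 0.1255]
tool_rot: [0.998, 0.066, 0.0, 0.001]
ft_force: [1.8, -5.5, -4.3]
grip_width: 0.0499
grip_force: 30.0
```

>>> arm_command:
  delta_rot:
    - [0,0,0]
    - [0,0,0]
    - [0,0,0]
  delta_pos:
    - [0,0,-0.001]
    - [0,0,-0.002]
    - [0,0,-0.002]
  gripper: [1,1,1]

```text
time: 3.45
position: [0.5265, 0.0599, 0.1276]
tool_rot: [0.998, 0.066, 0.0, 0.001]
ft_force: [1.8, -5.4, -5.2]
grip_width: 0.0498
grip_force: 30.0
```

>>> arm_command:
  delta_rot:
    - [0,0,0]
    - [0,0,0]
    - [0,0,0]
  delta_pos:
    - [0,0,-0.001]
    - [0,0,-0.002]
    - [0,0,-0.002]
  gripper: [1,1,1]

```text
time: 3.7
position: [0.5265, 0.0598, 0.1293]
tool_rot: [0.998, 0.066, 0.0, 0.001]
ft_force: [2.3, -5.0, -4.5]
grip_width: 0.0495
grip_force: 30.0
```

>>> arm_command:
  delta_rot:
    - [0,0,0]
    - [0,0,0]
    - [0,0,0]
    - [0,0,0]
  delta_pos:
    - [0,0,-0.001]
    - [0,0,-0.002]
    - [0,0,-0.003]
    - [0,0,-0.003]
  gripper: [1,1,1,1]

```text
time: 4.03
position: [0.5267, 0.0599, 0.1326]
tool_rot: [0.998, 0.066, 0.0, 0.001]
ft_force: [2.0, -5.3, -4.4]
grip_width: 0.0495
grip_force: 30.0
```

>>> arm_command:
  delta_rot:
    - [0,0,0]
    - [0,0,0]
    - [0,0,0]
    - [0,0,0]
  delta_pos:
    - [0,0,-0.001]
    - [0,0,-0.002]
    - [0,0,-0.003]
    - [0,0,-0.003]
  gripper: [1,1,1,1]

```text
time: 4.37
position: [0.5268, 0.0599, 0.1356]
tool_rot: [0.998, 0.066, 0.001, 0.001]
ft_force: [2.4, -4.3, -4.4]
grip_width: 0.0496
grip_force: 30.0
```

The tab is up 14 mm at a steady 4.4 N or so, which suggests the lid is free. I'll confirm in the side view that it has risen and that the pads aren't slipping.

```bash
python3 - <<'E'
from rig import viewer
import cv2
a=cv2.imread('pics/side0.png')[150:260,210:400]; b=viewer.camera('side')['pixels'][150:260,210:400]
cv2.imwrite('pics/side1.png',cv2.hconcat([cv2.resize(a,(399,231)),cv2.resize(b,(399,231))]))
E
```

```text
(no output)
```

View pics/side1.png

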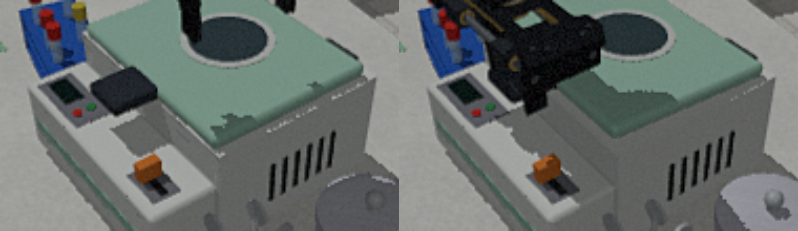

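```bash
python3 - <<'E'
from h import *
from rig import viewer
c0=dict(np.load('side0.npz')); c1=viewer.camera('side')
x=np.array([.9914,.1307,0]);y=np.array([-.1307,.9914,0]);g=np.array([.5255,.0614,.138]);hg=g+.22*x
W=np.linalg.inv(c0['pose'])
def lid(c):
    h=cv2.cvtColor(c['pixels'],cv2.COLOR_BGR2HSV)
    return blob((h[...,0]>60)&(h[...,0]<90)&(h[...,1]>40)&(h[...,2]>60)&(np.indices((400,640))[1]>240)&(np.indices((400,640))[0]>120))[0]
a,b=lid(c0),lid(c1)
for u in range(300,385,10):
    print(u,[int(np.flatnonzero(m[:,u]).max()) for m in(a,b)])
for th in(0,.03,.065):
    for r,s in((.19,-.1),(.1,-.11)):
        p=hg-x*r*np.cos(th)+y*s+np.array([0,0,r*np.sin(th)-.006]); q=(W@np.r_[p,1])[:3]; print(th,r,q[:2]/q[2]*c0['fx']+[c0['cx'],c0['cy']])
E
```

```text
Traceback (most recent call last):
ValueError: zero-size array to reduction operation maximum which has no identity
```

```bash
python3 - <<'E'
from h import *
from rig import viewer
c0=dict(np.load('side0.npz')); c1=viewer.camera('side')
x=np.array([.9914,.1307,0]);y=np.array([-.1307,.9914,0]);g=np.array([.5255,.0614,.138]);hg=g+.22*x
W=np.linalg.inv(c0['pose']); I=np.indices((400,640))
def lid(c):
    p=c['pixels'].astype(int)
    return (p[...,1]-p[...,2]>12)&(I[0]>130)&(I[0]<225)
a,b=lid(c0),lid(c1)
for u in range(300,385,10):
    print(u,[(int(f.max()) if len(f:=np.flatnonzero(m[:,u])) else None) for m in(a,b)])
for th in(0,.03,.065):
    for r,s in((.19,-.1),(.1,-.1)):
        p=hg-x*r*np.cos(th)+y*s+np.array([0,0,r*np.sin(th)-.006]); q=(W@np.r_[p,1])[:3]; print(th,r,q[:2]/q[2]*c0['fx']+[c0['cx'],c0['cy']])
E
```

```text
300 [209, 204]
310 [218, 213]
320 [216, 212]
330 [211, 207]
340 [206, 203]
350 [201, 199]
360 [196, 194]
370 [191, 190]
380 [185, 185]
0 0.19 [307.14132087 215.98543694]
0 0.1 [342.98354116 198.20320901]
0.03 0.19 [307.13710908 213.73683267]
0.03 0.1 [343.07460394 197.04296009]
0.065 0.19 [307.22435939 211.04116721]
0.065 0.1 [343.22430799 195.66194841]
```

The lid edge rose 5 px at the front and nothing at the hinge, which matches 0.065 rad. The lid is free with no slip, so the release stays alone. I'm lifting it along its arc, turning the tool with it.

>>> arm_command:
  delta_rot:
    - [0,-2.5,0]
    - [0,-5,0]
    - [0,-7.5,0]
    - [0,-10,0]
    - [0,-12.5,0]
    - [0,-15,0]
    - [0,-17.5,0]
    - [0,-20,0]
  delta_pos:
    - [0.0001,0,-0.0095]
    - [0.0006,0,-0.0191]
    - [0.0016,0,-0.0285]
    - [0.0029,0,-0.038]
    - [0.0047,0,-0.0473]
    - [0.0068,0,-0.0566]
    - [0.0094,0,-0.0658]
    - [0.0124,0,-0.0749]
  gripper: [1,1,1,1,1,1,1,1]

```text
time: 5.18
position: [0.539, 0.0615, 0.2104]
tool_rot: [0.983, 0.065, -0.174, 0.013]
ft_force: [1.8, -4.4, -5.6]
grip_width: 0.0493
grip_force: 30.0
```

>>> arm_command:
  delta_rot:
    - [0,-2.5,0]
    - [0,-5,0]
    - [0,-7.5,0]
    - [0,-10,0]
    - [0,-12.5,0]
    - [0,-15,0]
    - [0,-17.5,0]
    - [0,-20,0]
  delta_pos:
    - [0.0001,0,-0.0095]
    - [0.0006,0,-0.0191]
    - [0.0016,0,-0.0285]
    - [0.0029,0,-0.038]
    - [0.0047,0,-0.0473]
    - [0.0068,0,-0.0566]
    - [0.0094,0,-0.0658]
    - [0.0124,0,-0.0749]
  gripper: [1,1,1,1,1,1,1,1]

```text
time: 5.85
position: [0.5757, 0.0663, 0.2759]
tool_rot: [0.937, 0.061, -0.342, 0.023]
ft_force: [0.4, -5.4, -4.8]
grip_width: 0.0495
grip_force: 30.0
```

>>> arm_command:
  delta_rot:
    - [0,-2.5,0]
    - [0,-5,0]
    - [0,-7.5,0]
    - [0,-10,0]
    - [0,-12.5,0]
    - [0,-12.5,0]
    - [0,-12.5,0]
    - [0,-12.5,0]
    - [0,-12.5,0]
    - [0,-12.5,0]
    - [0,-12.5,0]
    - [0,-12.5,0]
  delta_pos:
    - [0.0001,0,-0.0095]
    - [0.0006,0,-0.0191]
    - [0.0016,0,-0.0285]
    - [0.0029,0,-0.038]
    - [0.0047,0,-0.0473]
    - [0.0047,0,-0.0473]
    - [0.0047,0,-0.0473]
    - [0.0047,0,-0.0473]
    - [0.0047,0,-0.0473]
    - [0.0047,0,-0.0473]
    - [0.0047,0,-0.0473]
    - [0.0047,0,-0.0473]
  gripper: [1,1,1,1,1,1,1,1,1,1,1,1]

```text
time: 6.85
position: [0.609, 0.0707, 0.3088]
tool_rot: [0.895, 0.058, -0.442, 0.029]
ft_force: [-0.3, -5.8, -1.2]
grip_width: 0.0496
grip_force: 30.0
```

```bash
python3 - <<'E'
from rig import viewer,status
import cv2,numpy as np
cv2.imwrite('pics/side2.png',viewer.camera('side')['pixels']);o=status.get_obs();print(o['ft_force'],o['position'],np.abs(o['joint_velocities']).max(),o['q'])
E
```

```text
[-0.55836155 -5.42096611 -2.24799484] [0.60904938 0.07070528 0.3088144 ] 0.0015434068828813162 [-0.00997547  0.91204265  0.72432893 -0.16854134  2.41021258  1.35974934]
```

View pics/side2.png

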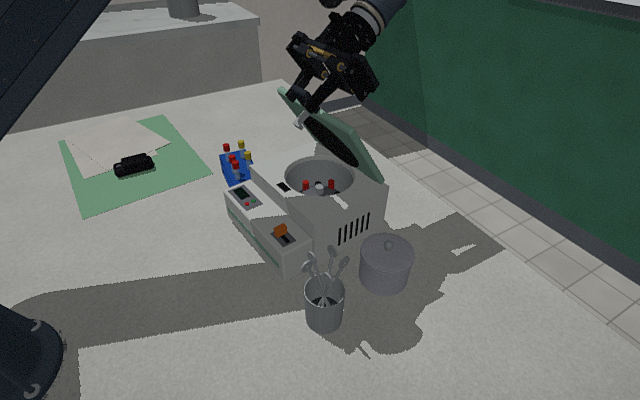

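The lid stands at about 0.98 rad, held by the fingers around (325, 100) and still. The orange block is at home at (282, 230), and the rack, pot and drum haven't moved.

```bash
python3 -c "
from rig import robot
print(robot.hand_in())"
```

```text
the job is handed in; nothing more can be done
None
```

The tug showed the catch had already let go, so I left the orange release alone; the lid is up at about 0.98 rad, still held by the fingers, and the job is handed in (no verdict came back).

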